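# Mark a key fob in the bench press

## Robot

A 6-joint arm with a two-finger parallel gripper is mounted at the origin on the work surface. World frame = base frame: x ahead of the robot, y to its left, z up, the work surface at z = 0. Lengths are in mm, angles in rad, forces in N, time in s.
With the tool pointing down it reaches from about 350 to 775 mm from the base axis. Payload 7.3 kg.
Tool frame: the origin (TCP) lies at the centre of the arm's flange, where the gripper is bolted on; the fingertips stand 178 mm ahead of it and the grasp point (between the pads) lies 159 mm ahead of it; z points along the fingers, y is the line along which they close (so a half turn about z gives the same grasp; the last joint's range is limited). The gripper opens to 92 mm and grips with 3 to 60 N. Pads are 19 mm wide; open, the fingers measure 130 mm over their backs; the gripper's body (75 mm by 190 mm) begins 47 mm behind the grasp point.
Start: joints at [1.077, 0.342, 1.524, -0, 1.275, -0.146], TCP at [178.914, 493.576, 404.741] pointing down, gripper open.
Joint ranges: [-2.53, 2.53], [-0.77, 2.02], [0.04, 2.7], [-1, 4.14], [0.28, 2.66], [-3.11, 3.11]. Speed limits (rad/s): [2.57, 2.57, 3.14, 3.14, 3.14, 3.14].

## Interface

Orientations are given as [roll, pitch, yaw] about the fixed x, y, z axes, in that order (R = Rz(yaw) Ry(pitch) Rx(roll)).
In Python, from plant import * gives the robot as it stands. The module is installed in compiled form; this text tells all that it offers.
- The arm moves only by the shell command python3 -m inch 'ROWS'. ROWS is JSON, a list of rows, each a list of 5 numbers: the shift along the tool's x, y, z in m, then the turn about the tool's z in rad, then the opening, from 0 (shut) to 1 (fully open). In form: [[tx, ty, tz, spin, claw], ...]. A call has 1 to 8 rows; each row is the pose to reach, as a shift and turn from the pose commanded when the call began, along the tool's axes at that moment; what a row does not reach only later rows make up. A row lasts 1/12 s, in which the tool goes at most 41.7 mm and 7.16 degrees, less where a joint would pass 70% of its speed; a pose out of reach is approached as far as the arm can. A call with a gripper value outside its range is refused whole. The fingers move at their own pace and stop on an object; the grip force is fixed at half the most. Time passes only in rows, so rows that repeat a pose let the fingers close. It gives the time, the measured TCP pose, the force, the opening and the grip force at its end, in the units of the state.
- get_obs(): the state, without advancing time (a new reading comes with each control period).
- capture(name): name is "side" or "top" or "wrist"; returns a dict with "color" (384x512x3 uint8, red, green, blue), "intrinsics" (3x3 intrinsics, pixels), "distortion" ([k1, k2, p1, p2, k3] as OpenCV has them; the pictures are not rectified), "pose" (4x4, takes a point from camera to world coordinates). Camera axes: x right, y down, z forward; pixel columns grow to the right and rows downward; lengths in mm; the calibration is good to about 2 mm. A picture is of the moment at which its call begins. There is no depth.
- close_job(): hands the job in; it is judged then, once.
Trained networks look in a picture, given as the dict that the camera call returned (one of the last four; its "shot" number tells which), for a name from the list of things; names that differ only in an ending like _2 or _b are one class to them, and where a whole thing is asked for, a point or a joint stands for the part that bears it (a point fixed in the world has none). Each returns a list of dicts, best first, with "conf" (0 to 1); they miss things now and then, are a little off and sometimes report something else, mostly with a low value. They report only what shows in the picture. A call takes as long as a camera call. They do not tell look-alikes from the thing itself.
- look_for(picture, target): "rect" ([centre column, centre row, width, height] in pixels, round what is visible of it).
- trace(picture, target): "pixels" (384x512 bool, what is visible of it) and "rect" ([centre column, centre row, width, height] in pixels, round what is visible of it).
- tip_of(picture, target): "centre" ([column, row] in pixels: a listed point, or the origin of a listed thing).
The state is a dict: "time": time; "joint_positions": joint angles; "dq": joint speeds; "tau": joint torques, N m; "tool_pos": TCP position; "tcp_rot": TCP orientation; "contact_force": force on the tool from outside, world axes, zero at the start; "moment": the same for the moment, N m; "grip_width": finger opening in mm; "finger_force": force on a finger pad.
Only numpy, scipy, OpenCV 4.12 (cv2) and the standard library are available. Lean on these libraries where they do the work, as an engineer would, in place of code of your own. Each camera call takes 0.05 s, during which the arm holds its last target. There are 200 camera calls.

## Task

Mark the long wooden key fob: push it down past the sprung jaw until it sits fully home in both forks of the marking press, with its plain end facing the punch and its screw eye through the slot of the back stop. Then press the pedal down to its stop for a moment and let it come up again, and leave the fob clipped in the press. Do not disturb the other tags, markers and the short fob on the table.

Things in the scene. Friction and masses are not known exactly. Their poses are not given: they have to be found in the camera images.
- fob: Long key fob: plain round wooden rod, 22 mm in diameter, 130 mm long, about 55 g, lying on the table, with a steel screw eye in one end (stem 5 mm thick, 20 mm long, then a ring 20 mm across, narrower than the rod). Origin at the rod's middle on its axis, 11 mm above the table when lying; y axis along the rod towards the eye. May roll about y.
- fob_eye (a point): Centre of the fob's steel eye, 92.5 mm from the fob's origin along its +y.
- press: Marking press, fixed: plywood base, x -50 to 50, y -200 to 100 mm, 12 mm thick. Origin on the table below the middle between two aluminium forks (at y = -42 and 42, each 16 mm long) that take the rod from above; z up. Seated, the rod's axis is level along y at x = 0, z = 50, eye to +y. Fingers have free room at y -32 to 32, z above 28 mm.
- fork_seat (a point): Middle of the seated rod's axis: press x = 0, y = 0, z = 50 mm. In mm, each fork has a saddle at z = 39, a tall prong at -x (inner face x = -12, upright to z = 68, then a lip flaring outward to z = 83) and a low prong at +x (inner face x = 12, up to z = 48). With its middle at y = 0 the rod has 6 mm play to the back stop and 6 mm to the punch.
- jaw (a joint): Sprung steel jaw: two arms (one per fork) joined by a low cross bar, hinged along y at press x = 20, z = 16 mm. 0 is shut; grows as the arms swing out to +x (limit 0.4 rad). A rod pushed straight down meets the sloping noses with its axis at about z = 77 mm, wedges them open by about 0.1 rad and they snap back over it below z = 60. Push peaks at 10 to 15 N near z = 72.
- jaw_tip (a point): Point between the jaw's two nose tips: press x = 5.5, z = 63 mm when shut, just above the seated rod. The noses slope at 65 degrees up and outward to x = 17, z = 86 mm (the top of the jaw).
- pedal (a joint): Pedal of the press: lever hinged along x at press y = -88, z = 92 mm between two grey cheeks 102 mm high (y -100 to -77). 0 is up, at rest; 0.26 rad is down on its stop; a spring brings it back up. About 4 N at the pad to start, 9 to 10 N at the stop. Going down it swings a punch 11 mm towards +y, onto the plain end of the seated rod.
- pedal_pad (a point): Centre of the top of the pedal's black rubber pad, 40 mm (x) by 46 mm (y), at press y = -183 mm, z = 96 mm at rest; it goes down about 24 mm to the stop.
- back_stop (a point): Back stop of the press at its +y end: this point is the centre of its face, press y = 71, z = 50 mm. It is 6 mm thick, 60 mm high, with an upright slot 14 mm wide, open at the top, for the stem of the eye; the eye's ring stays beyond it. Pressing the pedal slides the rod up to it.
- punch_tip (a point): Tip of the steel punch on the pedal, 10 mm thick: press y = -71, z = 47 mm at rest, y = -60, z = 53 mm with the pedal on its stop.
- tag_near_fob: Bystander: round wooden slice tag 64 mm across, 14 mm thick, with a key, on the table beside the fob. Origin under the disc's centre.
- tag_near_press: Bystander: round wooden slice tag 68 mm across, 14 mm thick, with a key, in front of the press. Origin under the disc's centre.
- tag_far: Bystander: round wooden slice tag 72 mm across, 14 mm thick, with a key, beyond the work area. Origin under the disc's centre.
- marker_near_fob: Bystander: black and white marker pen, 14 mm thick, 136 mm long, lying beside the fob, about 95 mm beyond it. Origin under its middle, y along it.
- marker_far: Bystander: the same kind of marker pen, far side of the table.
- fob_short: Bystander: short thick wooden fob standing upright, 34 mm across and 45 mm high, far side of the table. Origin under its centre.
Not all that is in view belongs to the job. Leave any green look-alike of the fob alone.

How it is judged:
By the outcome, as a careful person would: the job done as asked, in the order asked, and still so for the second after the job is handed in, with the robot touching nothing.
It also fails if it takes over 45 s, if anything falls off the work surface, if the arm or the gripper's body presses on something with over 40 N, if the wrist force passes 120 N, or if a joint passes its speed limit or range.

## Working session

There is one attempt and no reset: what is moved stays moved. The work goes in short steps, Python scripts to look and compute and a shell command to move; the robot and the scene stay as the last step left them, time stands still between calls to the robot, and variables do not carry over. Pictures are saved under pics/ and viewed, at most 11 in all, crops included, and the job is handed in when it is done.

```bash
mkdir -p pics; cat > h.py <<'E'
from plant import *
import numpy as np, cv2
from scipy.spatial.transform import Rotation as R
def save(p,n): cv2.imwrite('pics/'+n,p['color'][:,:,::-1])
def ray(p,uv):
    k=np.array(p['intrinsics'],float);d=np.array(p['distortion'],float)
    q=cv2.undistortPoints(np.array([[uv]],float),k,d)[0,0]
    T=np.array(p['pose']);return T[:3,3],T[:3,:3]@np.r_[q,1]
def atz(p,uv,z):
    o,d=ray(p,uv);return o+d*(z-o[2])/d[2]
def tri(l):
    A=np.zeros((3,3));b=np.zeros(3);M=[]
    for p,uv in l:
        o,d=ray(p,uv);d=d/np.linalg.norm(d);P=np.eye(3)-np.outer(d,d);A+=P;b+=P@o;M.append((P,o))
    x=np.linalg.solve(A,b);return x,[np.linalg.norm(P@(x-o)) for P,o in M]
def proj(p,X):
    T=np.linalg.inv(np.array(p['pose']));r=cv2.Rodrigues(T[:3,:3])[0]
    return cv2.projectPoints(np.array(X,float).reshape(-1,1,3),r,T[:3,3],np.array(p['intrinsics'],float),np.array(p['distortion'],float))[0][:,0]
E
python3 - <<'E'
from h import *
o=get_obs();print({k:np.round(v,3) for k,v in o.items()})
P={n:capture(n) for n in('top','side','wrist')}
for n,p in P.items():
    save(p,n+'0.png');print(n,np.round(p['pose'],2).tolist())
    for t in('fob','fob_eye','press','fork_seat','jaw_tip','pedal_pad','back_stop','punch_tip','tag_near_fob','marker_near_fob','tag_near_press'):
        print(n,t,[(np.round(r['centre']).tolist(),round(r['conf'],2)) for r in tip_of(p,t)[:3]])
cv2.imwrite('pics/ts.png',np.vstack([P['top']['color'],P['side']['color']])[:,:,::-1])
E
```

```text
{'time': np.float64(0.0), 'joint_positions': array([ 1.077,  0.343,  1.525, -0.   ,  1.275, -0.146]), 'dq': array([-0.   , -0.002, -0.   ,  0.   , -0.   , -0.001]), 'tau': array([-2.0000e-03, -4.3125e+01, -2.4421e+01,  7.2000e-02,  5.6000e-02,
       -0.0000e+00]), 'tool_pos': array([178.847, 493.452, 404.044]), 'tcp_rot': array([-3.14 , -0.   ,  2.794]), 'contact_force': array([ 0.282,  0.262, -0.738]), 'moment': array([0.015, 0.018, 0.021]), 'finger_force': np.float64(0.0), 'grip_width': np.float64(92.03)}
top [[0.02, -1.0, 0.07, 388.54], [-1.0, -0.02, 0.01, 41.88], [-0.01, -0.07, -1.0, 1213.41], [0.0, 0.0, 0.0, 1.0]]
top fob [([233.0, 211.0], 0.91), ([203.0, 154.0], 0.62), ([178.0, 287.0], 0.58)]
top fob_eye [([265.0, 217.0], 0.91), ([203.0, 294.0], 0.77), ([171.0, 153.0], 0.72)]
top press [([318.0, 162.0], 0.84), ([348.0, 103.0], 0.59)]
top fork_seat [([319.0, 158.0], 0.89), ([383.0, 172.0], 0.61)]
top jaw_tip [([201.0, 154.0], 0.73), ([319.0, 154.0], 0.64)]
top pedal_pad [([383.0, 173.0], 0.7)]
top back_stop [([296.0, 149.0], 0.82), ([173.0, 151.0], 0.46)]
top punch_tip [([345.0
[... 563 characters left out ...]
 0.82)]
side pedal_pad [([339.0, 291.0], 0.94), ([310.0, 228.0], 0.41)]
side back_stop [([305.0, 206.0], 0.73), ([290.0, 135.0], 0.72)]
side punch_tip [([318.0, 256.0], 0.84), ([304.0, 206.0], 0.5)]
side tag_near_fob [([226.0, 148.0], 0.92)]
side marker_near_fob [([291.0, 138.0], 0.71)]
side tag_near_press [([255.0, 248.0], 0.94)]
wrist [[0.34, 0.91, 0.25, 112.62], [0.94, -0.33, -0.09, 518.61], [-0.0, 0.26, -0.96, 384.01], [0.0, 0.0, 0.0, 1.0]]
wrist fob [([143.0, 219.0], 0.77)]
wrist fob_eye [([82.0, 217.0], 0.61)]
wrist press []
wrist fork_seat []
wrist jaw_tip []
wrist pedal_pad []
wrist back_stop []
wrist punch_tip []
wrist tag_near_fob []
wrist marker_near_fob []
wrist tag_near_press []
```

View pics/top0.png

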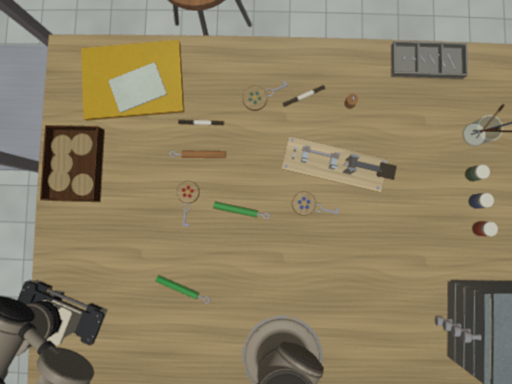

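View pics/side0.png

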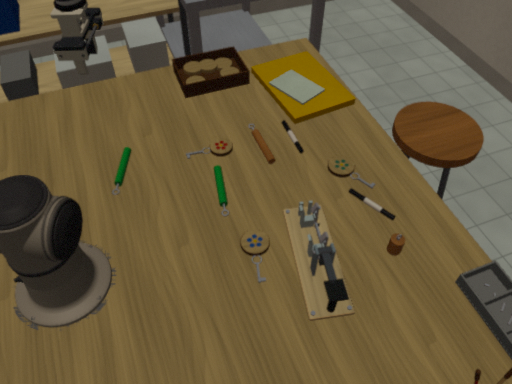

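Top view: there are three rod-like candidates. The brown rod is at (203,154) with its eye at (173,153), and the two green look-alikes are at (235,210) and (178,287). The brown wooden one fits; in the side view it's at (263,146). The press is at (340,163), with its pedal at (385,171) and back stop at (305,152).

```bash
python3 - <<'E'
from h import *
t=capture('top');s=capture('side')
def near(p,n,uv):
    r=[x for x in tip_of(p,n) if np.hypot(*(np.array(x['centre'])-uv))<15]
    return r[0]['centre'] if r else None
for n,a,b in(('fob',(203,154),(263,146)),('fob_eye',(171,153),(251,126)),('fork_seat',(319,158),(313,232)),('jaw_tip',(319,155),(316,224)),('pedal_pad',(383,172),(339,291)),('back_stop',(296,149),(305,206)),('punch_tip',(345,166),(318,256)),('tag_near_fob',(190,192),(226,148)),('marker_near_fob',(200,123),(291,138)),('tag_near_press',(303,203),(255,248))):
    u,v=near(t,n,a),near(s,n,b)
    if u is not None and v is not None: x,e=tri([(t,u),(s,v)]);print(n,x.round(1),np.round(e,1))
    else: print(n,u,v)
for p,uv,nm in((t,(203,154),'fob t'),(s,(263,146),'fob s')):
    for r in trace(p,'fob'):
        m=r['pixels']; 
        if np.hypot(r['rect'][0]-uv[0],r['rect'][1]-uv[1])<20:
            q=np.argwhere(m)[:,::-1];(c,sz,a)=cv2.minAreaRect(q.astype(np.float32))
            bp=cv2.boxPoints((c,sz,a));print(nm,r['conf'],[atz(p,x,11).round(1)[:2].tolist() for x in bp])
c=cv2.resize(t['color'][110:220,150:410],None,fx=3,fy=3,interpolation=2);d=cv2.resize(s['color'][100:320,180:380],None,fx=1.1,fy=1.1)
cv2.imwrite('pics/c1.png',c[:,:,::-1])
E
```

```text
fob [585.  244.1   2.3] [6.1 6.1]
fob_eye [579.1 335.5  24.8] [3.9 3.9]
fork_seat [569.6 -91.2  49.6] [2.5 2.5]
jaw_tip [574.6 -91.   61.2] [0.1 0.1]
pedal_pad [ 525.1 -274.6  100.8] [5.8 5.8]
back_stop [585.6 -24.5  45.9] [4.9 4.9]
punch_tip [ 547.3 -163.9   59.7] [3.5 3.5]
tag_near_fob [4.652e+02 2.840e+02 1.000e-01] [0.5 0.5]
marker_near_fob [670.8 254.7   2.5] [2.7 2.7]
tag_near_press [443.6 -47.9 -21.9] [0.3 0.3]
fob t 0.75 [[567.4, 311.3], [585.2, 312.0], [588.2, 175.9], [570.3, 175.3]]
fob s 0.69 [[565.9, 323.3], [587.9, 331.2], [587.6, 177.0], [567.1, 170.8]]
```

View pics/c1.png

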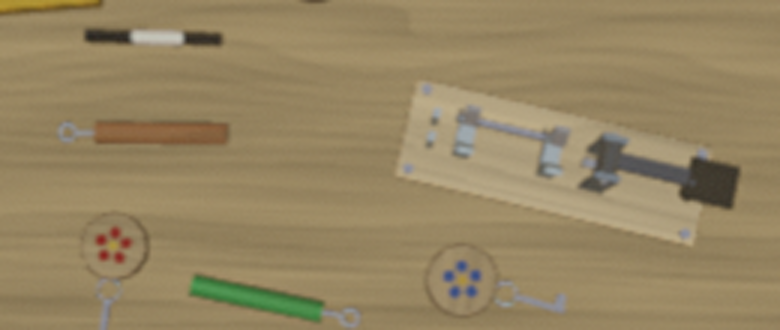

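The enlarged crop confirms it: the brown rod spans crop x 95–228 at y 132, with its steel eye at (68,132) on the +y side. In the press the jaw bar is on the far (+x) side and the pedal is on the right. Next I'll bring the wrist camera over the fob.

```bash
cat >> h.py <<'E'
def go(x,y,z,yaw,pr=True):
    o=get_obs();r=R.from_euler('xyz',o['tcp_rot']);d=r.inv().apply(np.array([x,y,z])-o['tool_pos'])/1000
    dy=(yaw-o['tcp_rot'][2]+np.pi)%(2*np.pi)-np.pi
    print('rows shift',d.round(4),'spin',round(-dy,4),'dist',np.linalg.norm(d).round(3))
E
python3 - <<'E'
from h import *
go(578,230,330,1.59)
E
```

```text
rows shift [-0.465  -0.1118  0.0747] spin 1.2038 dist 0.484
```

```bash
python3 -m inch '[[-0.465,-0.112,0.075,1.204,1],[-0.465,-0.112,0.075,1.204,1],[-0.465,-0.112,0.075,1.204,1],[-0.465,-0.112,0.075,1.204,1],[-0.465,-0.112,0.075,1.204,1],[-0.465,-0.112,0.075,1.204,1],[-0.465,-0.112,0.075,1.204,1],[-0.465,-0.112,0.075,1.204,1]]'; python3 - <<'E'
from h import *
go(578,230,330,1.59)
E
```

```text
time: 3.67
tool_pos: [455.1, 310.5, 352.9]
tcp_rot: [3.141, -0.0, 1.788]
contact_force: [-0.2, 1.1, 0.6]
grip_width: 91.6
finger_force: 0.0
rows shift [-0.1051  0.1027  0.0229] spin 0.1975 dist 0.149
```

```bash
python3 -m inch '[[-0.105,0.103,0.023,0.198,1],[-0.105,0.103,0.023,0.198,1],[-0.105,0.103,0.023,0.198,1],[-0.105,0.103,0.023,0.198,1],[-0.105,0.103,0.023,0.198,1],[-0.105,0.103,0.023,0.198,1]]'; python3 - <<'E'
from h import *
w=capture('wrist');save(w,'w1.png');t=None
for n in('fob','fob_eye'): print(n,[(np.round(r['centre']).tolist(),round(r['conf'],2),atz(w,r['centre'],11).round(1).tolist()) for r in tip_of(w,n)[:2]])
r=trace(w,'fob')[0];print(r['rect'],r['conf']);np.save('m.npy',r['pixels'])
q=np.argwhere(r['pixels'])[:,::-1].astype(np.float32);bp=cv2.boxPoints(cv2.minAreaRect(q));print(bp.round(),[atz(w,x,11).round(1)[:2].tolist() for x in bp])
E
```

```text
time: 4.17
tool_pos: [578.0, 231.3, 329.2]
tcp_rot: [-3.14, -0.0, 1.593]
contact_force: [0.4, 0.8, -0.1]
grip_width: 91.9
finger_force: 0.0
fob [([258.0, 170.0], 0.68, [578.0, 244.4, 11.0]), ([126.0, 248.0], 0.67, [419.1, 143.7, 11.0])]
fob_eye [([263.0, 76.0], 0.82, [580.5, 342.1, 11.0])]
[131.8, 218.7, 20.3, 42.6] 0.93
[[114. 240.]
 [120. 192.]
 [141. 195.]
 [135. 242.]] [[405.9, 154.3], [419.5, 214.3], [443.7, 212.0], [431.4, 151.8]]
```

View pics/w1.png

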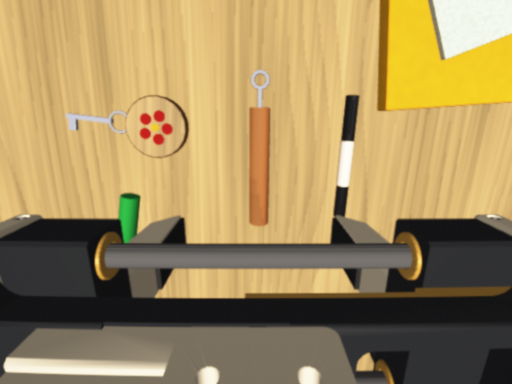

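The wrist view shows the wooden fob with its eye ring at (260,79), eye end at (260,107) and plain end at (258,225). It also shows the red-dotted tag at (156,127) and the marker at (347,155); both clear the finger line.

```bash
python3 - <<'E'
from h import *
w=capture('wrist')
im=w['color'].astype(int);m=((im[:,:,0]-im[:,:,2]>60)&(im[:,:,0]<190)&(im[:,:,1]<110)).astype(np.uint8)
n,l,st,c=cv2.connectedComponentsWithStats(m);
for i in range(1,n):
    if st[i,4]>800: print(st[i],c[i])
i=l[165,259];q=np.argwhere(l==i)[:,::-1].astype(np.float32)
rr=cv2.minAreaRect(q);print(rr)
for r in(115,140,165,190,215):
    cs=np.where(l[r]==i)[0];u=(cs.min()+cs.max())/2;a=atz(w,(cs.min()-.5,r),11);b=atz(w,(cs.max()+.5,r),11);print(r,u,atz(w,(u,r),11).round(1),np.hypot(*(a-b)[:2]).round(1))
for uv in((259.5,107),(258.7,225),(260,79)): print(uv,atz(w,uv,11).round(1))
E
```

```text
[378   0  11 113 855] [383.27602339  54.99883041]
[ 245  287  264   11 1313] [395.770754   293.15232292]
((255.5, 191.5), (383.0, 511.0), 90.0)
115 255.5 [572.2 305.3  11. ] 558.4
140 255.5 [572.9 279.   11. ] 571.3
165 255.5 [573.5 251.4  11. ] 585.2
190 255.5 [574.2 222.5  11. ] 600.1
215 255.5 [575.  192.1  11. ] 616.0
(259.5, 107) [576.2 313.6  11. ]
(258.7, 225) [579.1 179.6  11. ]
(260, 79) [576.  341.5  11. ]
```

```bash
python3 - <<'E'
from h import *
import pickle
w=capture('wrist');pickle.dump({k:w[k] for k in('pose','intrinsics','distortion')},open('w1.pkl','wb'))
go(577.7,247.5,240,1.592)
E
```

```text
rows shift [0.0141 0.0016 0.0907] spin 0.0055 dist 0.092
```

```bash
python3 -m inch '[[0.014,0.001,0.090,0.004,1],[0.014,0.001,0.090,0.004,1],[0.014,0.001,0.090,0.004,1],[0.014,0.001,0.090,0.004,1]]'; python3 - <<'E'
from h import *
w=capture('wrist');save(w,'w2.png')
import pickle
pickle.dump({k:w[k] for k in('pose','intrinsics','distortion')},open('w2.pkl','wb'))
E
```

```text
time: 4.8
tool_pos: [576.6, 246.9, 237.5]
tcp_rot: [-3.135, 0.002, 1.593]
contact_force: [0.1, -0.4, 0.9]
grip_width: 91.6
finger_force: 0.0
```

View pics/w2.png

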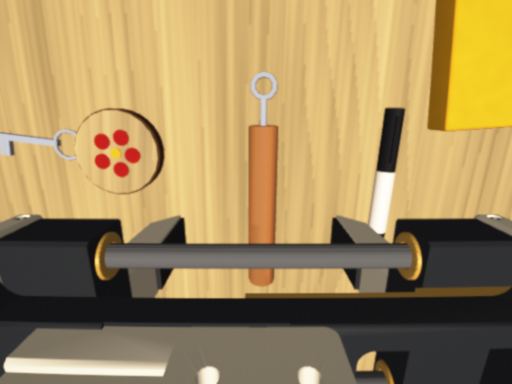

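Closer view: eye ring at (264,86), eye end of the rod at (263,126), plain end at (261,284).

```bash
python3 - <<'E'
from h import *
import pickle
a=pickle.load(open('w1.pkl','rb'));b=pickle.load(open('w2.pkl','rb'))
for n,u,v in(('eye',(260,79),(264,86)),('eyeend',(259.5,107),(263,126)),('plain',(258.7,225),(261,284))):
    x,e=tri([(a,u),(b,v)]);print(n,x.round(1),np.round(e,1),atz(b,v,11).round(1))
go(578,247,182,1.592)
E
```

```text
eye [575.7 326.  139.1] [0.3 0.3] [577.6 338.5  11. ]
eyeend [576.5 312.3  59. ] [0.5 0.5] [577.7 310.5  11. ]
plain [579.2 184.9  23.6] [0.2 0.2] [579.6 176.2  11. ]
rows shift [0.0002 0.0004 0.0581] spin 0.0009 dist 0.058
```

```bash
python3 - <<'E'
from h import *
import pickle
b=pickle.load(open('w2.pkl','rb'));t=capture('top');s=capture('side')
for n,u,v,k in(('eye',(150+68/3,110+132/3),(264,86),(251,126.5)),('eyeend',(150+95/3,110+132/3),(263,126),None),('plain',(150+228/3,110+133/3),(261,284),None)):
    l=[(t,u),(b,v)]+([(s,k)] if k else [])
    x,e=tri(l);print(n,x.round(1),np.round(e,1),atz(t,u,11).round(1))
E
```

```text
eye [576.6 337.2   6.5] [2.6 2.  1.4] [575.8 333.4  11. ]
eyeend [578.2 309.8  -2.3] [0.4 0.4] [576.4 306.7  11. ]
plain [579.  175.6   9.9] [0.6 0.6] [578.3 175.6  11. ]
```

Triangulated height agrees with a rod lying on the table (axis ≈ 10 mm), with its middle near (578, 244). Descend and grasp.

```bash
python3 -m inch '[[-0.003,0,0.03,0,1],[-0.003,0,0.057,0,1],[-0.003,0,0.057,0,1],[-0.003,0,0.057,0,0],[-0.003,0,0.057,0,0],[-0.003,0,0.057,0,0],[-0.003,0,0.057,0,0],[-0.003,0,0.057,0,0]]'
```

```text
time: 5.62
tool_pos: [578.4, 243.5, 184.6]
tcp_rot: [3.139, -0.001, 1.592]
contact_force: [-0.1, -0.1, 0.7]
grip_width: 62.9
finger_force: 0.0
```

```bash
python3 -m inch '[[0,0,0.0025,0,0],[0,0,0.0025,0,0],[0,0,0.0025,0,0],[0,0,0.0025,0,0],[0,0,0.0025,0,0],[0,0,0.0025,0,0],[0,0,0.0025,0,0],[0,0,0.0025,0,0]]'; python3 -c "
from h import *
go(578,244,330,1.592)"
```

```text
time: 6.28
tool_pos: [578.0, 243.4, 180.6]
tcp_rot: [3.142, -0.0, 1.592]
contact_force: [0.1, -0.4, 0.0]
grip_width: 21.0
finger_force: 30.0
rows shift [ 0.0006  0.     -0.1494] spin -0.0002 dist 0.149
```

Gripped: 21 mm opening, 30 N. Lift, and estimate the press frame.

```bash
python3 -m inch '[[0,0,-0.04,0,0],[0,0,-0.08,0,0],[0,0,-0.12,0,0],[0,0,-0.16,0,0],[0,0,-0.17,0,0],[0,0,-0.17,0,0]]'; python3 - <<'E'
from h import *
t=capture('top');f=lambda a,b:(150+a/3,110+b/3)
C=[atz(t,f(*q),12)[:2] for q in((418,82),(398,176),(692,243))];print(np.round(C,1).tolist())
d=C[1]-C[2];print('dir',d,np.hypot(*d),np.arctan2(-d[0],d[1]), 'w',np.hypot(*(C[0]-C[1])))
for h in (np.arctan2(-d[0],d[1]),):
    u=np.array([-np.sin(h),np.cos(h)]);x=np.array([np.cos(h),np.sin(h)])
    print('origin est',(C[1]-100*u+50*x).round(1),(C[0]-100*u-50*x).round(1),(C[2]+200*u+50*x).round(1))
o=np.array([570,-92]);p=o-50*x;go(p[0],p[1],350,np.pi/2+h)
E
```

```text
time: 6.78
tool_pos: [578.5, 243.5, 355.0]
tcp_rot: [3.134, -0.002, 1.592]
contact_force: [0.1, 0.1, -0.7]
grip_width: 21.2
finger_force: 30.0
[[632.9, -9.5], [539.6, 8.2], [480.9, -279.0]]
dir [ 58.63301266 287.13418714] 293.05950180738097 -0.2014314478797353 w 94.94877488205775
origin est [568.5 -99.8] [563.9 -97.5] [569.9 -93. ]
rows shift [-0.3241 -0.0638  0.0013] spin 0.2225 dist 0.33
```

```bash
python3 -m inch '[[-0.324,-0.064,0,0.222,0],[-0.324,-0.064,0,0.222,0],[-0.324,-0.064,0,0.222,0],[-0.324,-0.064,0,0.222,0],[-0.324,-0.064,0,0.222,0],[-0.324,-0.064,0,0.222,0],[-0.324,-0.064,0,0.222,0],[-0.324,-0.064,0,0.222,0]]'; python3 -m inch '[[0,0,0,0,0],[0,0,0,0,0]]';python3 - <<'E'
from h import *
import pickle
w=capture('wrist');save(w,'w3.png')
pickle.dump({k:w[k] for k in('pose','intrinsics','distortion')},open('w3.pkl','wb'))
for n in ('fork_seat','jaw_tip','back_stop','fob_eye','punch_tip'): print(n,[(np.round(r['centre']).tolist(),round(r['conf'],2)) for r in tip_of(w,n)[:2]])
E
```

```text
time: 7.5
tool_pos: [519.5, -83.8, 347.9]
tcp_rot: [-3.137, -0.0, 1.37]
contact_force: [1.1, 0.4, -0.5]
grip_width: 21.0
finger_force: 30.0
time: 7.67
tool_pos: [520.0, -83.7, 348.1]
tcp_rot: [-3.137, -0.001, 1.365]
contact_force: [-0.3, 0.9, 0.0]
grip_width: 21.2
finger_force: 30.0
fork_seat [([307.0, 184.0], 0.79), ([192.0, 164.0], 0.38)]
jaw_tip [([314.0, 184.0], 0.67)]
back_stop [([313.0, 111.0], 0.9)]
fob_eye [([259.0, 66.0], 0.73), ([126.0, 77.0], 0.57)]
punch_tip []
```

View pics/w3.png

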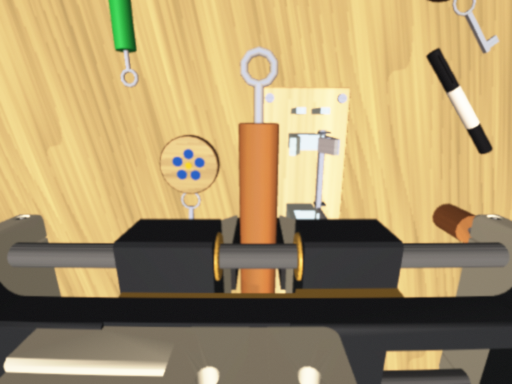

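Rod in hand: eye at (259,66), eye end at (259,124). For the press, back stop posts are at (298,111) and (320,111), the +y fork with the jaw is at (314,144), and the plate corners are at (262,88) and (349,88). I'll take a second wrist view farther along +y to get both forks.

```bash
python3 -m inch '[[0.03,-0.02,0,0,0],[0.06,-0.04,0,0,0],[0.06,-0.04,0,0,0],[0.06,-0.04,0,0,0]]';python3 - <<'E'
from h import *
import pickle
o=get_obs();tp=o['tool_pos'];ya=o['tcp_rot'][2];w=capture('wrist')
tx=np.array([np.cos(ya),np.sin(ya)])
b=pickle.load(open('w3.pkl','rb'))
for uv in((349,88),(341,218),(262,88),(268,99),(341,99)): print(uv,atz(b,uv,12).round(1))
q=np.array([520.,-83.7]);a=1.366
for uv in((259,66),(259,124)):
    d=atz(b,uv,178.5)[:2]-q;print('hand',uv,d@[np.cos(a),np.sin(a)],d@[np.sin(a),-np.cos(a)])
save(w,'w4.png');pickle.dump({k:w[k] for k in('pose','intrinsics','distortion')},open('w4.pkl','wb'))
for n in ('fork_seat','jaw_tip','back_stop'): print(n,[(np.round(r['centre']).tolist(),round(r['conf'],2)) for r in tip_of(w,n)[:2]])
c=w['color'][60:310,230:500];cv2.imwrite('pics/c4.png',cv2.resize(c,None,fx=2.4,fy=2.4,interpolation=2)[:,:,::-1]);print(tp,ya)
E
```

```text
time: 8.3
tool_pos: [493.2, -13.0, 350.8]
tcp_rot: [3.141, -0.0, 1.374]
contact_force: [0.2, -0.0, -0.7]
grip_width: 21.5
finger_force: 30.0
(349, 88) [637.3  -4.8  12. ]
(341, 218) [ 609.2 -154.6   12. ]
(262, 88) [543.6  14.4  12. ]
(268, 99) [547.8   1.8  12. ]
(341, 99) [627.1 -14.5  12. ]
hand (259, 66) 96.11806454516795 -0.2119354483917461
hand (259, 124) 67.19633026087756 -0.1985399846141807
fork_seat []
jaw_tip []
back_stop [([344.0, 172.0], 0.84)]
[493.17478694 -12.97582284 350.76720332] 1.3741903838864808
```

View pics/c4.png

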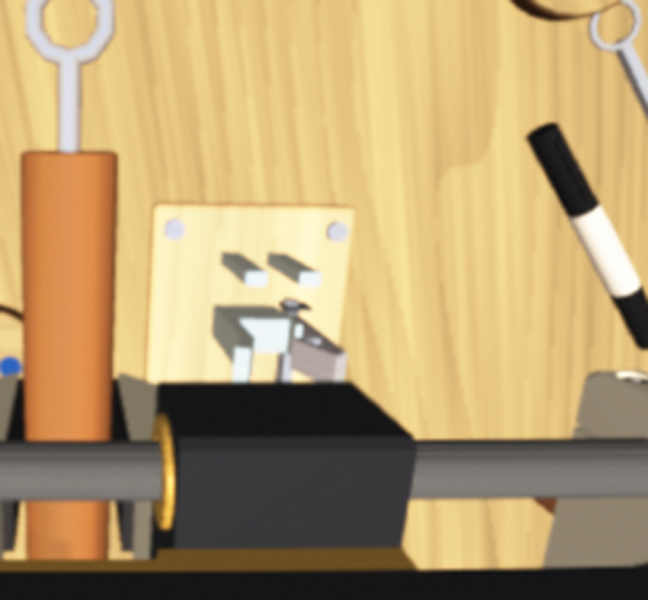

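Enlarged crop: plate corners at crop (153,205) and (353,208), screws at (174,229) and (337,231), back stop post tops around the slot at crop (282,285), and fork and jaw at (270,335). Next, fit the press frame.

```bash
python3 - <<'E'
from h import *
import pickle
b=pickle.load(open('w3.pkl','rb'));w=pickle.load(open('w4.pkl','rb'))
f=lambda x,y:(230+x/2.4,60+y/2.4)
h=-0.2;e=np.array([np.cos(h),np.sin(h)]);u=np.array([-np.sin(h),np.cos(h)])
def s(n,X): print(n,X.round(1),'lat',round(X[:2]@e,1),'lon',round(X[:2]@u,1))
for n,uv,z,p in(('cL4',f(153,205),12,w),('cR4',f(353,208),12,w),('sL4',f(174,229),12,w),('sR4',f(337,231),12,w),('slotTopFront4',f(282.5,286),72,w),('slot4 80',f(282.5,286),80,w),('slotBase',f(255,256),12,w),
 ('cL3',(262,88),12,b),('cR3',(349,88),12,b),('sL3',(268,99),12,b),('sR3',(341,99),12,b),('slot3',(309,111),72,b),('slot3 80',(309,111),80,b)): s(n,atz(p,uv,z))
# two-view slot top
print('slot tri',tri([(w,f(282.5,280)),(b,(309,111))]))
d=lambda a,c:np.arctan2(*(atz(w,f(*c),12)-atz(w,f(*a),12))[[1,0]])
print(d((153,205),(353,208)),d((174,229),(337,231)))
# edge search: crop of w3 enlarged around forks
im=cv2.imread('pics/w3.png')[80:250,255:365];cv2.imwrite('pics/c3.png',cv2.resize(im,None,fx=3.5,fy=3.5,interpolation=2))
E
```

```text
cL4 [541.6  15.8  12. ] lat 527.7 lon 123.1
cR4 [637.5  -4.5  12. ] lat 625.6 lon 122.2
sL4 [549.8   2.3  12. ] lat 538.4 lon 111.4
sR4 [628.7 -14.3  12. ] lat 619.0 lon 110.9
slotTopFront4 [581.7 -19.1  72. ] lat 573.9 lon 96.9
slot4 80 [579.4 -16.7  80. ] lat 571.2 lon 98.7
slotBase [587.3 -18.9  12. ] lat 579.3 lon 98.2
cL3 [543.6  14.4  12. ] lat 529.9 lon 122.1
cR3 [637.3  -4.8  12. ] lat 625.5 lon 121.9
sL3 [547.8   1.8  12. ] lat 536.5 lon 110.6
sR3 [627.1 -14.5  12. ] lat 617.5 lon 110.4
slot3 [579.6 -18.9  72. ] lat 571.8 lon 96.7
slot3 80 [578.2 -18.7  80. ] lat 570.4 lon 96.5
slot tri (array([581.84380206, -18.370275  ,  67.50786268]), [np.float64(1.526749794768007), np.float64(1.526749794768302)])
-0.20911810650839893 -0.2070833214989648
```

View pics/c3.png

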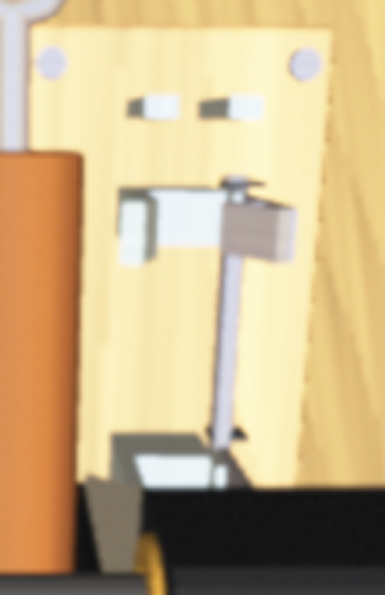

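```bash
python3 - <<'E'
from h import *
import pickle
from scipy.optimize import least_squares
b=pickle.load(open('w3.pkl','rb'));w=pickle.load(open('w4.pkl','rb'))
f=lambda x,y:(230+x/2.4,60+y/2.4); g=lambda x,y:(255+x/3.5,80+y/3.5)
h=-0.205;e=np.array([np.cos(h),np.sin(h)]);u=np.array([-np.sin(h),np.cos(h)])
def s(n,X): print(n,X.round(1),'lat',round(X[:2]@e,1),'lon',round(X[:2]@u,1))
x,er=tri([(w,f(282.5,278)),(b,g(204,106))]);print(er);s('slot',x)
for n,uv,z in(('jawtip x5.5',g(222,232),63),('jawtop x17',g(278,232),86),('prong upright inner -12 at68',g(155,225),68),('liptop',g(147,225),83),('liptopL',g(120,225),83),('cL',g(32,27),12),('cR',g(331,30),12),('sL',g(52,62),12),('sR',g(305,64),12)): s(n,atz(b,uv,z))
print('ref net', np.array([569.6,-91.2])@e,np.array([569.6,-91.2])@u)
E
```

```text
[np.float64(0.09249155807456788), np.float64(0.0924915580746367)]
slot [585.9 -19.3  59.1] lat 577.6 lon 100.3
jawtip x5.5 [585.  -53.5  63. ] lat 583.6 lon 66.7
jawtop x17 [594.5 -52.9  86. ] lat 592.8 lon 69.2
prong upright inner -12 at68 [566.5 -47.2  68. ] lat 564.2 lon 69.1
liptop [562.6 -44.9  83. ] lat 560.0 lon 70.6
liptopL [555.9 -43.5  83. ] lat 553.1 lon 70.6
cL [545.9  14.3  12. ] lat 531.6 lon 125.1
cR [637.8  -5.5  12. ] lat 625.6 lon 124.5
sL [550.    2.7  12. ] lat 538.0 lon 114.6
sR [628.5 -14.   12. ] lat 618.2 lon 114.2
ref net 576.238461765626 26.661492493582674
```

```bash
cat >> h.py <<'E'
h=-0.205;e=np.array([np.cos(h),np.sin(h)]);u=np.array([-np.sin(h),np.cos(h)])
def gop(lx,ly,z,yaw=np.pi/2+h):  # press frame goal of TCP
    p=(577.5+lx)*e+(26.5+ly)*u;go(p[0],p[1],z,yaw)
def where():
    o=get_obs();t=o['tool_pos'];print('press frame',round(t[:2]@e-577.5,2),round(t[:2]@u-26.5,2),round(t[2],1),'yawerr',round(o['tcp_rot'][2]-np.pi/2-h,4),'F',o['contact_force'].round(1),'t',round(o['time'],2))
E
python3 -c "
from h import *
gop(.2,-3,330);gop(.2,-3,270)"
```

```text
rows shift [-0.0622  0.0906  0.0207] spin 0.0038 dist 0.112
rows shift [-0.0622  0.0905  0.0807] spin 0.0038 dist 0.136
```

```bash
python3 -m inch '[[-0.020,0.030,0.020,0.004,0],[-0.041,0.060,0.020,0.004,0],[-0.062,0.0905,0.030,0.004,0],[-0.062,0.0905,0.055,0.004,0],[-0.062,0.0905,0.081,0.004,0],[-0.062,0.0905,0.081,0.004,0],[-0.062,0.0905,0.081,0.004,0]]'; python3 - <<'E'
from h import *
where();w=capture('wrist');save(w,'w5.png');s=capture('side')
A=cv2.resize(w['color'][0:250,130:390],(624,600))
cv2.imwrite('pics/c5.png',A[:,:,::-1]);save(s,'s5.png')
print([(r['centre'],r['conf']) for r in tip_of(w,'back_stop')[:2]],[(r['centre'],r['conf']) for r in tip_of(w,'fob_eye')[:2]])
E
```

```text
time: 9.08
tool_pos: [569.7, -94.6, 268.4]
tcp_rot: [-3.138, -0.0, 1.365]
contact_force: [-0.5, -0.7, 0.7]
grip_width: 21.2
finger_force: 30.0
press frame -0.48 -3.2 268.4 yawerr -0.0011 F [-0.5 -0.7  0.7] t 9.08
[([258.7, 111.2], 0.78)] [([22.6, 63.2], 0.73)]
```

View pics/c5.png

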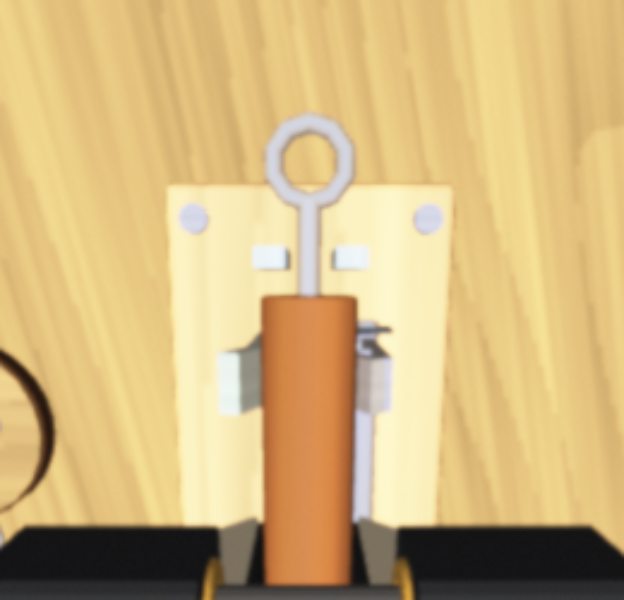

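Well aligned: the stem at crop col 309 sits over the slot (gap 290–333), and the rod end at row 296 is short of the stop at row 270. Check the numbers along the rod.

```bash
python3 - <<'E'
from h import *
w=capture('wrist');where()
k=lambda x,y:(130+x/2.4,y/2.4)
for n,uv,z in(('rodend',k(309,298),98.8),('eye',k(310,160),98.8),('rodlow',k(308,560),98.8),('stopfront',k(311.5,270),60),('stopback',k(311.5,247),60),('scr',k(311,218),12)):
    X=atz(w,uv,z);print(n,round(X[:2]@e-577.5,1),round(X[:2]@u-26.5,1))
gop(.4,-3,268)
E
```

```text
press frame -0.05 -2.37 271.4 yawerr 0.0003 F [0.8 0.9 0.3] t 9.33
rodend 1.0 64.4
eye 1.2 93.7
rodlow 0.8 -0.3
stopfront 2.0 71.0
stopback 2.0 77.2
scr 2.3 88.9
rows shift [-0.0006  0.0004  0.0034] spin 0.0003 dist 0.003
```

```bash
python3 -m inch '[[0,0.0008,0.006,0,0],[0,0.0008,0.013,0,0],[0,0.0008,0.020,0,0],[0,0.0008,0.025,0,0],[0,0.0008,0.030,0,0],[0,0.0008,0.034,0,0],[0,0.0008,0.034,0,0]]'; python3 -c "
from h import *
where()"
```

```text
time: 9.92
tool_pos: [569.6, -93.7, 233.7]
tcp_rot: [-3.137, -0.0, 1.366]
contact_force: [-4.1, 0.7, -3.7]
grip_width: 21.1
finger_force: 30.0
press frame -0.76 -2.31 233.7 yawerr 0.0002 F [-4.1  0.7 -3.7] t 9.92
```

```bash
python3 -m inch '[[0,0,0.005,0,0],[0,0,0.009,0,0],[0,0,0.013,0,0],[0,0,0.014,0,0],[0,0,0.014,0,0]]'; python3 -c "
from h import *
where()"
```

```text
time: 10.33
tool_pos: [571.1, -94.2, 221.4]
tcp_rot: [3.14, -0.0, 1.366]
contact_force: [-0.1, 0.1, -0.6]
grip_width: 21.5
finger_force: 30.0
press frame 0.85 -2.5 221.4 yawerr -0.0001 F [-0.1  0.1 -0.6] t 10.33
```

```bash
python3 -m inch '[[0,0,0.001,0,0],[0,0,0.002,0,0],[0,0,0.003,0,0],[0,0,0.003,0,0]]'; python3 -c "
from h import *
where()"
```

```text
time: 10.67
tool_pos: [570.8, -94.1, 219.4]
tcp_rot: [3.141, 0.0, 1.366]
contact_force: [-2.0, 0.6, 5.6]
grip_width: 21.1
finger_force: 30.0
press frame 0.49 -2.47 219.4 yawerr 0.0001 F [-2.   0.6  5.6] t 10.67
```

```bash
python3 -m inch '[[0,0,0.001,0,0],[0,0,0.001,0,0],[0,0,0,0,0.5],[0,0,0,0,0.5],[0,0,0,0,0.5],[0,0,-0.04,0,0.5],[0,0,-0.08,0,0.5],[0,0,-0.12,0,0.5]]'; python3 -m inch '[[0.02,0,-0.04,0,0.5],[0.02,0,-0.04,0,0.5],[0.02,0,-0.04,0,0.5]]'; python3 - <<'E'
from h import *
where();w=capture('wrist');s=capture('side');save(s,'s6.png')
A=cv2.resize(w['color'][0:250,130:390],(416,400));S=cv2.resize(s['color'][170:320,240:380],(373,400),interpolation=2)
cv2.imwrite('pics/c6.png',np.hstack([A,S])[:,:,::-1])
import pickle;pickle.dump({k:w[k] for k in('pose','intrinsics','distortion')},open('w6.pkl','wb'))
E
```

```text
time: 11.33
tool_pos: [570.6, -94.1, 339.2]
tcp_rot: [-3.14, -0.0, 1.366]
contact_force: [1.3, 0.3, 0.7]
grip_width: 45.6
finger_force: 0.0
time: 11.58
tool_pos: [575.3, -73.8, 381.3]
tcp_rot: [3.135, 0.0, 1.367]
contact_force: [0.2, 0.3, -0.4]
grip_width: 46.0
finger_force: 0.0
press frame 0.74 18.31 381.3 yawerr 0.0012 F [ 0.2  0.3 -0.4] t 11.58
```

View pics/c6.png

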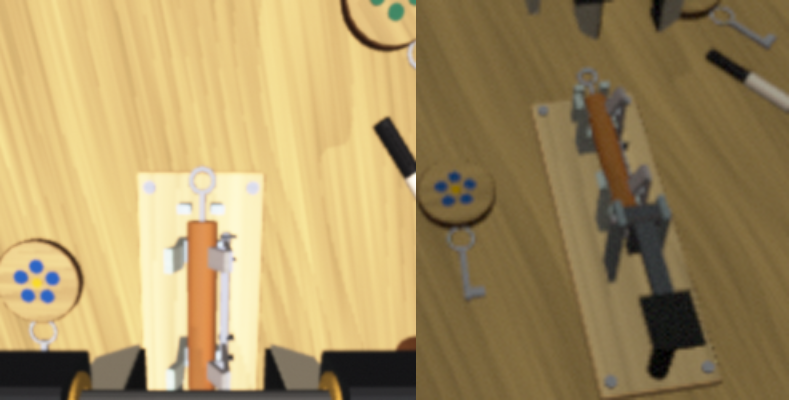

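Left: the rod lies in both forks with the jaw noses snapped over it, and the stem is in the slot with the ring beyond it (crop (202,180)). Right: the side view agrees. Next is the pedal.

```bash
python3 - <<'E'
from h import *
t=capture('top');s=capture('side')
a=(150+710/3,110+182/3);b=(240+670/1-0,0);b=(240+(670-416)/373*140,170+320/400*150)
x,er=tri([(t,a),(s,b)]);print(x,er);print(x[:2]@e-577.5,x[:2]@u-26.5)
X=atz(t,a,96);print(X[:2]@e-577.5,X[:2]@u-26.5)
gop(0,-183,300)
E
```

```text
[ 529.80826145 -272.81879639   94.78376837] [np.float64(0.7473708468912964), np.float64(0.7473708468913925)]
-3.2484543838168065 -185.75467631107955
-2.716033439573607 -185.5829605936997
rows shift [-2.003e-01  2.000e-04  7.650e-02] spin -0.0002 dist 0.214
```

```bash
python3 -m inch '[[-0.04,0,0,0,0],[-0.08,-0.001,0.01,0,0],[-0.12,-0.002,0.03,0,0],[-0.16,-0.002,0.05,0,0],[-0.20,-0.002,0.076,0,0],[-0.20,-0.002,0.076,0,0],[-0.20,-0.002,0.076,0,0],[-0.20,-0.002,0.076,0,0]]'; python3 -c "
from h import *
where()"
```

```text
time: 12.45
tool_pos: [531.9, -270.0, 301.3]
tcp_rot: [-3.139, -0.002, 1.364]
contact_force: [0.3, -0.2, 1.2]
grip_width: 0.7
finger_force: 0.0
press frame -1.82 -182.6 301.3 yawerr -0.0017 F [ 0.3 -0.2  1.2] t 12.45
```

```bash
python3 -m inch '[[0,0,0.015,0,0],[0,0,0.024,0,0],[0,0,0.030,0,0],[0,0,0.036,0,0],[0,0,0.042,0,0],[0,0,0.046,0,0],[0,0,0.046,0,0]]'; python3 -c "
from h import *
where()"
```

```text
time: 13.03
tool_pos: [532.6, -268.6, 257.1]
tcp_rot: [3.141, -0.001, 1.367]
contact_force: [-1.2, 3.3, 9.2]
grip_width: 0.5
finger_force: 3.9
press frame -1.33 -181.03 257.1 yawerr 0.001 F [-1.2  3.3  9.2] t 13.03
```

```bash
python3 -m inch '[[0,0,0.003,0,0],[0,0,0.006,0,0],[0,0,0.0075,0,0],[0,0,0.0075,0,0]]'; python3 -c "
from h import *
where()"
```

```text
time: 13.37
tool_pos: [532.9, -268.7, 251.6]
tcp_rot: [3.139, -0.0, 1.367]
contact_force: [-3.1, 4.3, 14.1]
grip_width: 0.6
finger_force: 6.6
press frame -1.1 -181.12 251.6 yawerr 0.0011 F [-3.1  4.3 14.1] t 13.37
```

```bash
python3 -m inch '[[0,0,0.001,0,0],[0,0,0.002,0,0],[0,0,0.002,0,0],[0,0,0.002,0,0],[0,0,0.002,0,0]]'; python3 -c "
from h import *
where();s=capture('side');save(s,'s7.png')"
```

```text
time: 13.78
tool_pos: [532.8, -268.6, 251.1]
tcp_rot: [3.138, -0.0, 1.367]
contact_force: [-5.0, 7.2, 25.0]
grip_width: 0.1
finger_force: 11.2
press frame -1.17 -181.04 251.1 yawerr 0.0012 F [-5.   7.2 25. ] t 13.78
```

The force jumped to 25 N with no further travel, at a tip height of 73 mm, so the pedal is on its stop. Release.

```bash
python3 -m inch '[[0,0,-0.008,0,0],[0,0,-0.016,0,0],[0,0,-0.024,0,0],[0,0,-0.034,0,0],[0,0,-0.07,0,0],[0,0,-0.10,0,0],[0,0,-0.13,0,0],[0,0,-0.13,0,0]]'; python3 -m inch '[[0.17,0,0,0,0],[0.17,0,0,0,0],[0.17,0,0,0,0],[0.17,0,0,0,0],[0.17,0,0,0,0],[0.17,0,0,0,0]]'; python3 - <<'E'
from h import *
where();w=capture('wrist');s=capture('side')
A=cv2.resize(w['color'][0:250,130:390],(416,400));S=cv2.resize(s['color'][170:320,240:380],(373,400),interpolation=2)
cv2.imwrite('pics/c8.png',np.hstack([A,S])[:,:,::-1])
E
```

```text
time: 14.5
tool_pos: [533.1, -269.8, 383.8]
tcp_rot: [3.131, 0.004, 1.366]
contact_force: [0.2, 0.0, 1.7]
grip_width: 0.5
finger_force: 0.0
time: 15.0
tool_pos: [567.0, -100.6, 376.9]
tcp_rot: [-3.141, -0.001, 1.371]
contact_force: [-0.7, -0.4, 0.1]
grip_width: 0.4
finger_force: 0.0
press frame -1.92 -9.61 376.9 yawerr 0.0048 F [-0.7 -0.4  0.1] t 15.0
```

View pics/c8.png

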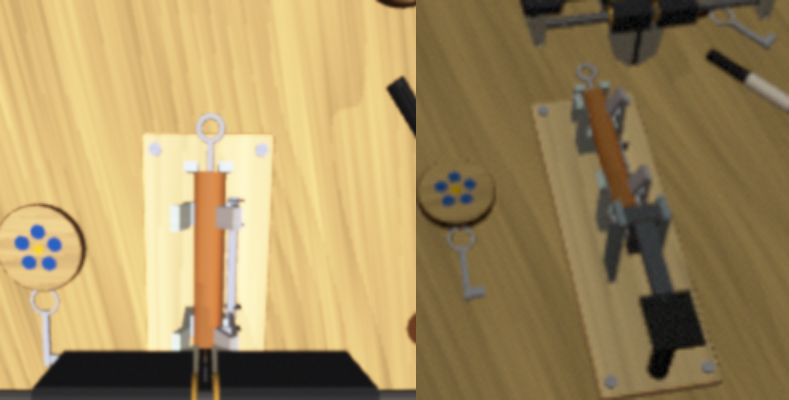

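The rod has slid up against the back stop, still under the jaw. The pedal is up again and the tag is untouched, so I'm handing in.

```bash
python3 -c "
from h import *
print(close_job())"
```

```text
the job is handed in; nothing more can be done
None
```

The wooden fob is clipped fully home in both forks with its eye through the back stop; the pedal was pressed to its stop and came back up, no bystander was seen to move, and the job was handed in at about 15 s.

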